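# Snap the cap onto the gel specimen clamp and hold it down

## Task

Using the palette knife, prise up the clear hinged lid of the storage case by its front lip and swing it right back past upright so that it stays open, then lay the knife down flat on the bench and let go of it. Take the white snap cap out of the case, set it on the stud of the specimen clamp and press it straight down until it clicks over the spring balls; keep pressing after the force drops until the cap is fully home on the base plate, and finish while still holding it pressed down there against its spring. Leave the glass dish on the sheet of paper where it is.

Things in the scene. Friction and masses are not known exactly. Their poses are not given: they have to be found in the camera images.
- knife_grip (a point): palette knife, loose, lying flat, 185 mm long, 70 g. Wooden handle 100 long x 16 wide x 20 mm high, steel blade 85 x 20 x 3 mm, flush with the handle's underside. This point is on the handle near the balance point, 25 mm behind the handle's front end, half-way up (10 mm above the underside); x axis along the knife to the blade tip, z up.
- knife_tip (a point): middle of the blade's front edge, 110 mm ahead of knife_grip along the knife and 8.5 mm lower (mid-thickness of the blade).
- lid (a joint): angle of the case's clear plastic lid (158 x 150 x 4 mm, 80 g): 0 shut, grows as it opens, stop at 2.0 rad. Light hinge: below about 1.5 rad it falls shut, past about 1.65 it falls open to the stop.
- lid_edge (a point): middle of the lid's free front edge (thin white trim), on its underside. Shut, it is 58 mm above the bench and overhangs the case's front wall by 18 mm, open underneath so that a blade can go under it from the front. 158 mm from the hinge line.
- lid_hinge (a point): on the lid's hinge line, middle of the far top edge of the case, 58 mm above the bench, fixed to the case. x axis from the case's front (robot side) to its back, y along the hinge. The lid turns about this line; its underside passes through it.
- case_in (a point): centre of the inner floor of the storage case: fixed, grey, open-topped, outer 140 (x) x 150 (y) x 58 mm high, walls and floor 4 mm; x axis from front to back. The hinge is 70 mm behind this point.
- cap_mid (a point): white snap cap, loose, round, 45 g, upright on the case's floor under the lid. 50 mm high: skirt 56 mm diameter, 30 mm high, flat shoulder, on it a central round knob 24 mm diameter, 20 mm high. This point is on its axis 25 mm above its underside (knob from 5 to 25 mm above it). Open below: mouth 37 mm diameter, inner roof 26 mm above the underside. Any yaw fits.
- seat (a point): specimen clamp, fixed: aluminium base plate 110 x 110 x 12 mm, steel stud in its middle. This point is on the stud's axis on top of the plate: the cap's underside is here when fully home (cap_mid 25 mm above it). The stud: 35 mm diameter, tapered top 25 mm above the plate; three spring balls 15 mm above the plate stand out to 41 mm diameter.
- click (a point): point on the stud's axis 15 mm above seat, at the balls. Going down, the cap meets the balls when its underside is 19 mm above seat (push of some 10 to 15 N), the force drops from 16 mm and it clicks home from 10 to 5 mm above seat; from 10 mm down the platen pushes back, rising to about 9 N at home. Let go, the cap springs back about 6 mm but stays caught.
- platen (a joint): depth, m, of the sprung platen (aluminium, 23 mm diameter) that rises to 36 mm above the plate on top of the stud: 0 free, about 0.010 when the cap is fully home, about 0.004 if the cap has clicked but nobody presses.
- dish: glass dish, 100 mm diameter, 16 mm high, with a gel slab in it, on the paper sheet between case and clamp, to be left alone; origin at the centre of its underside.
Things that resemble listed ones, but are neither listed nor needed, are in the scene too. What is shaped like the part that bears lid but green or yellow is not meant.

How it is judged:
By the outcome, as a careful person would: the job done as asked, in the order asked, and still so for the second after the job is handed in, while the arm keeps its last pose, push and grip.
It also fails if it takes over 61 s, if anything falls off the work surface, if the arm or the gripper's body presses on something with over 40 N, if the wrist force passes 120 N, or if a joint passes its speed limit or range.

## Robot

A 6-joint arm with a two-finger parallel gripper is mounted at the origin on the work surface. World frame = base frame: x ahead of the robot, y to its left, z up, the work surface at z = 0. Lengths are in m, angles in rad, forces in N, time in s.
With the tool pointing down it reaches from about 0.3 to 0.775 m from the base axis. Payload 14.6 kg.
Tool frame: the origin (TCP) lies on the centre line of the jaws, within the pads' length; the fingertips stand ctrl.tcp_to_tips ahead of it and the grasp point (between the pads) lies 2 mm behind it (ctrl.tcp_to_tips is the distance from the TCP to the fingertips, in m); z points along the fingers, y is the line along which they close (so a half turn about z gives the same grasp; the last joint's range is limited). The gripper opens to 94 mm and grips with 3 to 60 N. Pads are 16 mm wide; open, the fingers measure 119 mm over their backs; the gripper's body (75 mm by 177 mm) begins 78 mm behind the grasp point.
Start: joints at [-1.295, 0.3, 1.521, -0, 1.321, -0.067], TCP at [0.185, -0.518, 0.199] pointing down, gripper open.
Joint ranges: [-3.03, 3.03], [-0.79, 2.21], [0.23, 2.52], [-1.04, 4.18], [0, 3.07], [-2.55, 2.55]. Speed limits (rad/s): [2.22, 2.22, 2.57, 3.14, 3.14, 3.14].

## Interface

Orientations are given as [roll, pitch, yaw] about the fixed x, y, z axes, in that order (R = Rz(yaw) Ry(pitch) Rx(roll)).
In Python, from station import telemetry, viewer, hand_in, ctrl gives the robot as it stands.
- The arm moves only by the tool step_arm, never from a script. Its argument "plan" is a list of rows, each an object of numbers: "dx", "dy", "dz": the shift along the tool's x, y, z scaled (see below); "rx", "ry", "rz": the turn, a rotation vector about the tool's x, y, z scaled (see below); "claw": the closure, from 0 (fully open) to 1 (shut). In form: [{"dx": .., "dy": .., "dz": .., "rx": .., "ry": .., "rz": .., "claw": ..}, ...]. A call has 1 to 10 rows; each row shifts and turns the commanded pose from where the row before left it, along the tool's axes as they then stand; what a row does not reach is not made up. The controller multiplies each number of a shift by 0.1 m and each number of a turn by 90 degrees. A row lasts 1/10 s, in which the tool goes at most 50 mm and 8.59 degrees, less where a joint would pass 70% of its speed; a pose out of reach is approached as far as the arm can. A call with a number of a shift or a turn outside -1 to 1 is refused whole. A call with a gripper value outside its range is refused whole. The fingers move at their own pace and stop on an object; "grip_force" is the grip in N (left out, the last holds). Time passes only in rows, so rows that do not move let the fingers close. It gives the time, the measured TCP pose, the force, the opening and the grip force at its end, in the units of the state.
- telemetry.get_obs(): the state, without advancing time (a new reading comes with each control period).
- viewer.camera(name): name is "side" or "top"; returns a dict with "img" (420x560x3 uint8, red, green, blue), "z_map" (420x560 float32, m along the optical axis (not along the pixel's ray), 0 where there is no reading), "fx", "fy", "cx", "cy" (pixels), "R" (3x3) and "t" (3): a world point X has camera coordinates R X + t. Camera axes: x right, y down, z forward; pixel columns grow to the right and rows downward; lengths in m; the calibration is good to about 2 mm. A picture is of the moment at which its call begins.
- hand_in(): hands the job in; it is judged then, once.
Trained networks look in a picture, given as the dict that the camera call returned (one of the last four; its "shot" number tells which), for a name from the list of things; names that differ only in an ending like _2 or _b are one class to them, and where a whole thing is asked for, a point or a joint stands for the part that bears it (a point fixed in the world has none). Each returns a list of dicts, best first, with "score" (0 to 1); they miss things now and then, are a little off and sometimes report something else, mostly with a low value. They report only what shows in the picture. A call takes as long as a camera call. They do not tell look-alikes from the thing itself.
- viewer.recognise(target, picture): "rect" ([left, top, right, bottom] in pixels, round what is visible of it).
The state is a dict: "time_s": time; "qpos": joint angles; "joint_vel": joint speeds; "tau": joint torques, N m; "ee_pos": TCP position; "eef_rot": TCP orientation; "force": force on the tool from outside, world axes, zero at the start; "moment": the same for the moment, N m; "grip_width": finger opening in m; "grip_force": force on a finger pad.
Only numpy, scipy, OpenCV 4.12 (cv2) and the standard library are available. Lean on these libraries where they do the work, as an engineer would, in place of code of your own. Each camera call takes 0.05 s, during which the arm holds its last target. There are 200 camera calls.

## Working session

There is one attempt and no reset: what is moved stays moved. The work goes in short steps, Python scripts to look and compute and a tool call to move; the robot and the scene stay as the last step left them, time stands still between calls to the robot, and variables do not carry over. Pictures are saved under pics/ and viewed, at most 10 in all, crops included, and the job is handed in when it is done.

Besides the shell and the picture viewer there is one more tool, called after "Call:" in YAML: its name, and indented under it one key for each argument. step_arm: Moves the arm, as the interface text tells. Shifts and turns lie within -1 to 1; 1 stands for 0.1 m of shift or 90 degrees of turn. Its arguments: {"type":"object","properties":{"plan":{"type":"array"},"grip_force":{"type":"number"}},"required":["plan"]}

```bash
mkdir -p pics; ls; cat > h.py <<'E'
import numpy as np, cv2
from station import telemetry, viewer, hand_in, ctrl
def W(p,u,v,z=None):
    z=p["z_map"][int(round(v)),int(round(u))] if z is None else z
    c=np.array([(u-p["cx"])*z/p["fx"],(v-p["cy"])*z/p["fy"],z]); return p["R"].T@(c-p["t"])
def Wh(p,u,v,h):
    d=p["R"].T@np.array([(u-p["cx"])/p["fx"],(v-p["cy"])/p["fy"],1]); o=-p["R"].T@p["t"]
    return o+d*(h-o[2])/d[2]
def P(p,X):
    c=p["R"]@np.array(X)+p["t"]; return np.array([c[0]/c[2]*p["fx"]+p["cx"],c[1]/c[2]*p["fy"]+p["cy"]])
E
python3 - <<'E'
from h import *
o=telemetry.get_obs(); print({k:np.round(v,3) for k,v in o.items()}); print(ctrl.tcp_to_tips)
ims=[]
for n in("top","side"):
    p=viewer.camera(n); cv2.imwrite(f"pics/{n}0.png",p["img"][:,:,::-1])
    print(n,np.round(-p["R"].T@p["t"],3),p["R"][2],p["fx"])
    for t in("knife_grip","lid","lid_edge","case_in","cap_mid","seat","dish"):
        try:
            for r in viewer.recognise(t,p)[:4]:
                b=r["rect"];u,v=(b[0]+b[2])/2,(b[1]+b[3])/2
                print(t,np.round(b),round(r["score"],2),np.round(W(p,u,v),3))
        except Exception as e: print(t,e)
E
```

```text
pics
{'time_s': np.float64(0.0), 'qpos': array([-1.295,  0.3  ,  1.522, -0.   ,  1.321, -0.067]), 'joint_vel': array([-0.001, -0.002, -0.003, -0.   ,  0.001,  0.   ]), 'tau': array([ 1.0000e-03, -5.3181e+01, -3.5274e+01,  7.1000e-02,  2.4000e-02,
       -0.0000e+00]), 'ee_pos': array([ 0.185, -0.518,  0.198]), 'eef_rot': array([-3.14 , -0.   ,  0.343]), 'force': array([0.303, 0.553, 0.028]), 'moment': array([ 0.048, -0.022, -0.031]), 'grip_force': np.float64(0.0), 'grip_width': np.float64(0.094)}
0.017
top [0.331 0.003 1.035] [ 0.11884679  0.02489269 -0.99260052] 399.2462701548885
knife_grip [282. 175. 288. 246.] 0.78 [0.456 0.004 0.019]
lid [333. 215. 400. 287.] 0.87 [ 0.346 -0.19   0.063]
lid [163. 114. 238. 183.] 0.58 [0.614 0.212 0.061]
lid_edge [165. 113. 230. 182.] 0.95 [0.616 0.22  0.059]
lid_edge [128. 291. 196. 374.] 0.82 [0.165 0.305 0.062]
lid_edge [341. 218. 402. 281.] 0.73 [ 0.349 -0.202  0.063]
case_in [334. 215. 402. 284.] 0.83 [ 0.349 -0.193  0.063]
case_in [164. 111. 237. 182.] 0.78 [0.619 0.213 0.06 ]
case_in [125. 293. 208. 370.] 0.61 [0.167 0.295 0.06 ]
seat [338.
[... 251 characters left out ...]
20. 364. 419.] 0.8 [0.158 0.323 0.063]
lid [323. 166. 363. 209.] 0.63 [ 0.395 -0.174  0.059]
lid_edge [322. 166. 362. 209.] 0.89 [ 0.395 -0.168  0.063]
lid_edge [128. 210. 219. 268.] 0.66 [0.607 0.231 0.064]
lid_edge [253. 320. 362. 415.] 0.58 [0.162 0.321 0.064]
case_in [252. 316. 365. 420.] 0.96 [0.159 0.321 0.064]
case_in [128. 210. 220. 280.] 0.89 [0.594 0.241 0.06 ]
case_in [319. 167. 364. 228.] 0.75 [ 0.376 -0.136  0.059]
cap_mid [253. 213. 310. 248.] 0.66 [0.453 0.018 0.017]
cap_mid [129. 209. 220. 268.] 0.34 [0.608 0.228 0.062]
seat [265. 156. 311. 187.] 0.91 [ 0.595 -0.199  0.01 ]
seat [253. 218. 314. 250.] 0.22 [0.449 0.015 0.005]
dish [200. 182. 235. 209.] 0.62 [0.682 0.007 0.012]
```

View pics/top0.png

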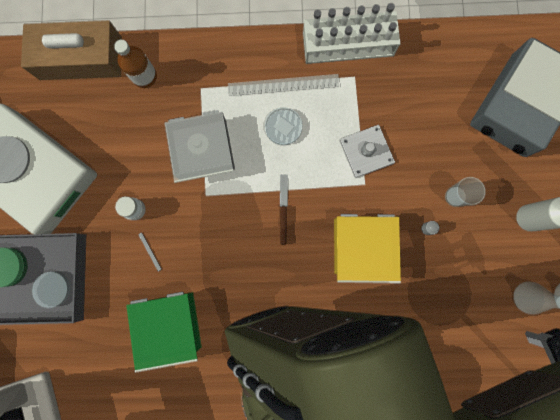

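View pics/side0.png

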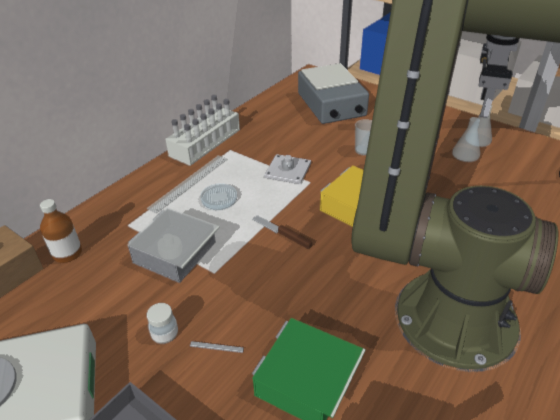

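The wanted case is the clear-lidded one at top (200,147), not the green (163,331) or yellow (368,248). The knife is at (284,210); the steel strip at (149,252) is not it. The cap is seen through the lid at (198,145), while the jar at (130,208) is a look-alike. The clamp is at (368,150).

```bash
python3 - <<'E'
from h import *
p=viewer.camera("top"); im=p["img"]; zm=p["z_map"]
vv,uu=np.mgrid[0:420,0:560]
c=np.stack([(uu-p["cx"])*zm/p["fx"],(vv-p["cy"])*zm/p["fy"],zm],-1)
X=(c-p["t"])@p["R"]
def rect(m,name):
    m=m&(zm>0); n,l,s,_=cv2.connectedComponentsWithStats(m.astype(np.uint8)); i=1+np.argmax(s[1:,4]); q=X[l==i]
    r=cv2.minAreaRect((q[:,:2]*1000).astype(np.float32)); print(name,len(q),np.round(r[0],1),np.round(r[1],1),round(r[2],1),"z",np.round(np.percentile(q[:,2],[5,50,95])*1000,1),"\n",np.round(cv2.boxPoints(r)).tolist()); return l==i
box=lambda a,b,c_,d:(uu>a)&(uu<c_)&(vv>b)&(vv<d)
rect(box(150,100,250,195)&(X[:,:,2]>.05)&(X[:,:,2]<.072),"lid")
h=rect(box(270,165,300,255)&(X[:,:,2]>.012)&(X[:,:,2]<.035),"handle")
rect(box(330,120,400,185)&(X[:,:,2]>.007)&(X[:,:,2]<.018),"plate")
rect(box(330,120,400,185)&(X[:,:,2]>.022)&(X[:,:,2]<.06),"stud")
rect(box(255,95,315,150)&(X[:,:,2]>.006)&(X[:,:,2]<.03),"dish")
q=X[h]; print("handle ends", q[np.argmax(q[:,0])],q[np.argmin(q[:,0])], q[:,2].max())
a=cv2.resize(im[105:190,155:245],None,fx=4.4,fy=4.4,interpolation=2)
b=cv2.resize(im[165:250,255:315],None,fx=4.4,fy=4.4,interpolation=2)
cv2.imwrite("pics/crop1.png",np.hstack([a,b])[:,:,::-1])
E
```

```text
lid 3702 [624.3 218.4] [166.4 150.6] 9.4 z [58.  61.1 64.1] 
 [[530.0, 279.0], [554.0, 131.0], [719.0, 158.0], [694.0, 306.0]]
handle 252 [418.5  10. ] [15.4 97.6] 88.3 z [14.7 18.5 21.7] 
 [[369.0, 4.0], [467.0, 1.0], [468.0, 16.0], [370.0, 19.0]]
plate 1560 [ 608.8 -215.2] [110.5 111.2] 19.1 z [ 8.6 11.6 14.5] 
 [[538.0, -181.0], [575.0, -286.0], [679.0, -250.0], [643.0, -145.0]]
stud 158 [ 607.8 -213. ] [34.9 34.5] 39.2 z [27.5 37.1 49.1] 
 [[583.0, -211.0], [605.0, -237.0], [632.0, -215.0], [610.0, -189.0]]
dish 185 [682.7   2.3] [45.5 34.1] 49.4 z [ 6.4  8.6 11.5] 
 [[655.0, -4.0], [681.0, -26.0], [710.0, 9.0], [685.0, 31.0]]
handle ends [0.46745029 0.01371204 0.01574592] [0.3696537  0.00875872 0.01612897] 0.02478250118586965
```

View pics/crop1.png

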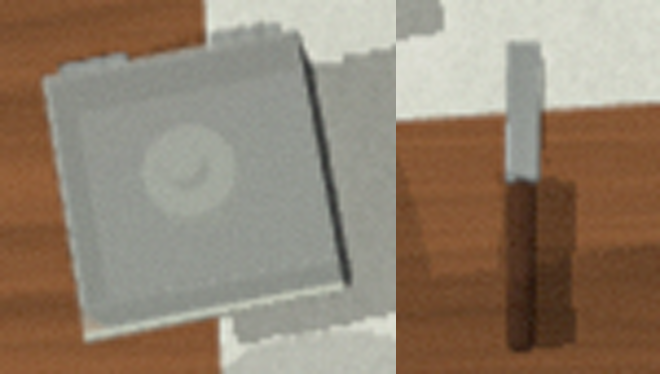

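```bash
cat >> h.py <<'E'
def go(x,y,z,yaw=None):
    "print shift in tool units (tool assumed pointing down) after turning to yaw (deg)"
    o=telemetry.get_obs(); e=o["ee_pos"]; r=o["eef_rot"]
    yw=r[2] if yaw is None else np.radians(yaw)
    d=np.array([x,y,z])-e
    print("t",round(o["time_s"],2),"ee",np.round(e,4),"rpy",np.round(np.degrees(r),2),"rz %.4f"%(-(np.degrees(yw-r[2]))/90),"dx %.3f dy %.3f dz %.3f"%((d[0]*np.cos(yw)+d[1]*np.sin(yw))*10,(d[0]*np.sin(yw)-d[1]*np.cos(yw))*10,-d[2]*10),"F",np.round(o["force"],1),"w",round(o["grip_width"],4))
E
python3 - <<'E'
from h import *
p=viewer.camera("top"); 
print("knife tip",Wh(p,283.9,174.3,.003),"blade root",Wh(p,283.1,206,.003),"handle front top",Wh(p,283.2,206,.018),"handle end",Wh(p,283.2,244.8,.018))
print("cap shoulder",Wh(p,198.2,143.6,.034),"cap knob",Wh(p,198.2,143.2,.054))
print("lidfront px",P(p,[.542,.205,.06]),"hinge",P(p,[.698,.2308,.06]))
print("paper",Wh(p,284,188,0))
go(.442,.009,.12,-1.5)
E
```

```text
knife tip [0.55306298 0.00390375 0.003     ] blade root [0.46899624 0.00837416 0.003     ] handle front top [0.46698093 0.00803847 0.018     ] handle end [0.36761126 0.01083622 0.018     ]
cap shoulder [0.63450373 0.22361581 0.034     ] cap knob [0.62948227 0.21920363 0.054     ]
lidfront px [203.42259054 176.34553812] hinge [193.07809338 116.52344557]
paper [0.51703983 0.00468364 0.        ]
t 0.9 ee [ 0.1849 -0.518   0.1986] rpy [180.    -0.    19.64] rz 0.2349 dx 2.432 dy -5.335 dz 0.786 F [-0.8  0.1  0.8] w 0.0938
```

Call:
step_arm:
  plan:
    - {"rz": 0.08, "claw": 0.5}
    - {"rz": 0.08, "claw": 0.5}
    - {"rz": 0.08, "claw": 0.5}
    - {"dx": 0.2, "dy": -0.45, "claw": 0.5}
    - {"dx": 0.2, "dy": -0.45, "claw": 0.5}
    - {"dx": 0.2, "dy": -0.45, "claw": 0.5}
    - {"dx": 0.2, "dy": -0.45, "claw": 0.5}
    - {"dx": 0.2, "dy": -0.45, "claw": 0.5}
    - {"dx": 0.2, "dy": -0.45, "claw": 0.5}
    - {"dx": 0.2, "dy": -0.45, "claw": 0.5}
  grip_force: 50

```text
$.plan[0]: bad value
```

```bash
python3 -c "
from h import *
go(.443,.008,.10,-2)"
```

```text
t 0.9 ee [ 0.1849 -0.518   0.1986] rpy [180.    -0.    19.64] rz 0.2405 dx 2.396 dy -5.347 dz 0.986 F [-0.8  0.1  0.8] w 0.0938
```

Call:
step_arm:
  plan:
    - {"dx": 0, "dy": 0, "dz": 0, "rx": 0, "ry": 0, "rz": 0.08, "claw": 0.5}
    - {"dx": 0, "dy": 0, "dz": 0, "rx": 0, "ry": 0, "rz": 0.08, "claw": 0.5}
    - {"dx": 0, "dy": 0, "dz": 0, "rx": 0, "ry": 0, "rz": 0.08, "claw": 0.5}
    - {"dx": 0.2, "dy": -0.45, "dz": 0, "rx": 0, "ry": 0, "rz": 0, "claw": 0.5}
    - {"dx": 0.2, "dy": -0.45, "dz": 0, "rx": 0, "ry": 0, "rz": 0, "claw": 0.5}
    - {"dx": 0.2, "dy": -0.45, "dz": 0, "rx": 0, "ry": 0, "rz": 0, "claw": 0.5}
    - {"dx": 0.2, "dy": -0.45, "dz": 0, "rx": 0, "ry": 0, "rz": 0, "claw": 0.5}
    - {"dx": 0.2, "dy": -0.45, "dz": 0, "rx": 0, "ry": 0, "rz": 0, "claw": 0.5}
    - {"dx": 0.2, "dy": -0.45, "dz": 0, "rx": 0, "ry": 0, "rz": 0, "claw": 0.5}
    - {"dx": 0.2, "dy": -0.45, "dz": 0, "rx": 0, "ry": 0, "rz": 0, "claw": 0.5}
  grip_force: 50

```text
time_s: 1.9
ee_pos: [0.3359, -0.2062, 0.1988]
eef_rot: [3.141, -0.001, -0.035]
force: [0.8, 0.2, 0.2]
grip_width: 0.0475
grip_force: 0.0
```

```bash
python3 -c "
from h import *
go(.443,.008,.10,-2)"
```

```text
t 1.9 ee [ 0.3359 -0.2062  0.1988] rpy [ 1.7998e+02 -4.0000e-02 -1.9900e+00] rz 0.0002 dx 0.995 dy -2.178 dz 0.988 F [0.8 0.2 0.2] w 0.0475
```

Call:
step_arm:
  plan:
    - {"dx": 0.2, "dy": -0.435, "dz": 0, "rx": 0, "ry": 0, "rz": 0, "claw": 0.5}
    - {"dx": 0.2, "dy": -0.435, "dz": 0, "rx": 0, "ry": 0, "rz": 0, "claw": 0.5}
    - {"dx": 0.2, "dy": -0.435, "dz": 0.1, "rx": 0, "ry": 0, "rz": 0, "claw": 0.5}
    - {"dx": 0.2, "dy": -0.435, "dz": 0.1, "rx": 0, "ry": 0, "rz": 0, "claw": 0.5}
    - {"dx": 0.195, "dy": -0.438, "dz": 0.2, "rx": 0, "ry": 0, "rz": 0, "claw": 0.5}
    - {"dx": 0, "dy": 0, "dz": 0.4, "rx": 0, "ry": 0, "rz": 0, "claw": 0.5}
    - {"dx": 0, "dy": 0, "dz": 0.4, "rx": 0, "ry": 0, "rz": 0, "claw": 0.5}
    - {"dx": 0, "dy": 0, "dz": 0.0, "rx": 0, "ry": 0, "rz": 0, "claw": 0.5}

```text
time_s: 2.7
ee_pos: [0.4391, 0.0052, 0.0757]
eef_rot: [-3.141, 0.008, -0.033]
force: [0.1, 0.7, 0.0]
grip_width: 0.0471
grip_force: 0.0
```

```bash
python3 -c "
from h import *
p=viewer.camera('side'); cv2.imwrite('pics/s1.png',cv2.resize(p['img'][150:290,200:380],None,fx=3.3,fy=3.3)[:,:,::-1])
go(.443,.008,.019,-2)"
```

```text
t 2.75 ee [0.4407 0.0048 0.0785] rpy [-179.99    0.22   -1.95] rz 0.0005 dx 0.022 dy -0.033 dz 0.595 F [-0.1 -0.2  0.8] w 0.0466
```

View pics/s1.png

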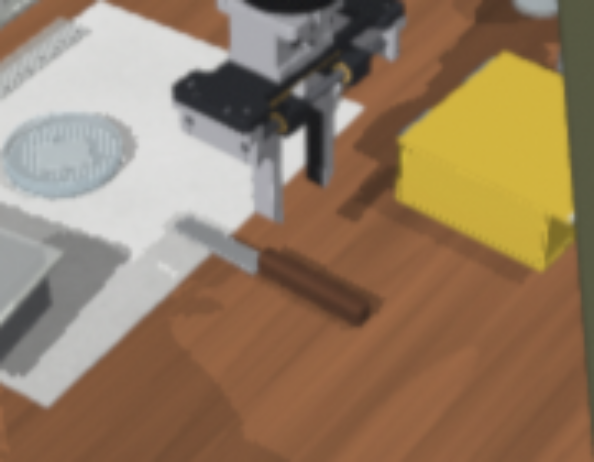

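Call:
step_arm:
  plan:
    - {"dx": 0.02, "dy": -0.03, "dz": 0.2, "rx": 0, "ry": 0, "rz": 0, "claw": 0.5}
    - {"dx": 0, "dy": 0, "dz": 0.2, "rx": 0, "ry": 0, "rz": 0, "claw": 0.5}
    - {"dx": 0, "dy": 0, "dz": 0.2, "rx": 0, "ry": 0, "rz": 0, "claw": 0.5}
    - {"dx": 0, "dy": 0, "dz": 0, "rx": 0, "ry": 0, "rz": 0, "claw": 0.5}
    - {"dx": 0, "dy": 0, "dz": 0, "rx": 0, "ry": 0, "rz": 0, "claw": 1}
    - {"dx": 0, "dy": 0, "dz": 0, "rx": 0, "ry": 0, "rz": 0, "claw": 1}
    - {"dx": 0, "dy": 0, "dz": 0, "rx": 0, "ry": 0, "rz": 0, "claw": 1}
    - {"dx": 0, "dy": 0, "dz": 0, "rx": 0, "ry": 0, "rz": 0, "claw": 1}
    - {"dx": 0, "dy": 0, "dz": 0, "rx": 0, "ry": 0, "rz": 0, "claw": 1}
    - {"dx": 0, "dy": 0, "dz": 0, "rx": 0, "ry": 0, "rz": 0, "claw": 1}
  grip_force: 50

```text
time_s: 3.75
ee_pos: [0.4438, 0.0076, 0.0194]
eef_rot: [3.142, -0.0, -0.034]
force: [1.0, -0.1, -0.2]
grip_width: 0.0028
grip_force: 0.0
```

```bash
python3 -c "
from h import *
p=viewer.camera('side'); print(P(p,[.4438,.0076,.002]),P(p,[.467,.008,.01]),P(p,[.553,.004,.003]))
a=cv2.resize(p['img'][170:270,220:340],None,fx=3.3,fy=3.3)
p=viewer.camera('top'); print(P(p,[.4438,.0076,.002]))
b=cv2.resize(p['img'][150:250,240:340],None,fx=3.3,fy=3.3)
cv2.imwrite('pics/s2.png',np.hstack([a,b])[:,:,::-1])"
```

```text
[286.80701185 233.86199363] [279.37249491 227.93954261] [254.41574379 215.95171938]
[283.67319234 215.6369437 ]
```

View pics/s2.png

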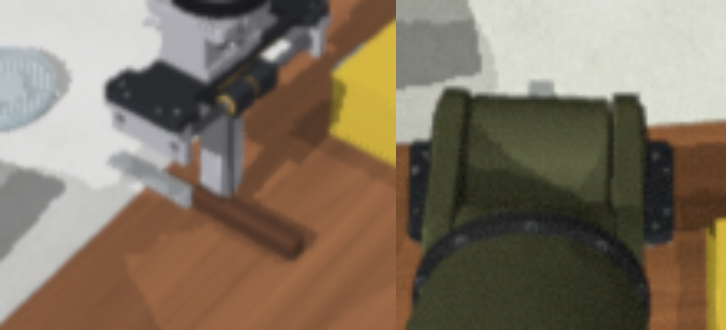

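```bash
python3 -c "
from h import *
o=telemetry.get_obs(); print(np.round(o['force'],2),o['grip_width'],o['grip_force'],o['ee_pos'],ctrl.tcp_to_tips,[a for a in dir(ctrl) if a[0]!='_'])
p=viewer.camera('side'); im=p['img'].astype(int); zm=p['z_map']
vv,uu=np.mgrid[0:420,0:560]
X=(np.stack([(uu-p['cx'])*zm/p['fx'],(vv-p['cy'])*zm/p['fy'],zm],-1)-p['t'])@p['R']
B=(uu>240)&(uu<330)&(vv>190)&(vv<265)
m=B&(X[...,2]>.012)&(X[...,2]<.03)&(im[...,0]-im[...,2]>15)&(abs(X[...,1])<.05)
q=X[m]; print('handle',len(q)); 
for x in np.arange(.37,.48,.01):
    s=q[abs(q[:,0]-x)<.005]
    if len(s): print(round(x,3),len(s),np.round(np.percentile(s[:,1],[3,50,97]),4),np.round(np.percentile(s[:,2],[50,97]),4))
f=B&(X[...,2]>.0)&(X[...,2]<.09)&(abs(im[...,0]-im[...,2])<15)&(X[...,0]>.42)&(X[...,0]<.46)
q=X[f]
for z in np.arange(.005,.09,.01):
    s=q[abs(q[:,2]-z)<.005]
    if len(s): print('f',round(z,3),len(s),s.min(0).round(3),s.max(0).round(3))
"
```

```text
[-0.53  0.49 -0.15] 0.000616206290446686 0.0 [0.44376364 0.00763535 0.01933126] 0.017 ['MotionError', 'tcp_to_tips']
handle 218
0.37 22 [0.0084 0.0163 0.0206] [0.0184 0.022 ]
0.38 26 [0.0064 0.0155 0.0214] [0.0189 0.0231]
0.39 22 [0.0038 0.0155 0.0206] [0.0191 0.0246]
0.4 24 [0.0059 0.0146 0.0205] [0.0188 0.0225]
0.41 24 [0.0054 0.0154 0.0203] [0.0196 0.0239]
0.42 23 [0.005  0.0133 0.02  ] [0.0187 0.0219]
0.43 23 [0.0052 0.0146 0.0189] [0.019  0.0244]
0.44 18 [0.0048 0.0148 0.0192] [0.0187 0.0219]
0.45 15 [0.0084 0.015  0.0178] [0.019  0.0231]
0.46 17 [0.0077 0.0145 0.019 ] [0.0174 0.021 ]
0.47 4 [0.0058 0.0119 0.0155] [0.0178 0.0187]
f 0.015 1 [0.451 0.005 0.016] [0.451 0.005 0.016]
f 0.025 8 [0.435 0.005 0.02 ] [0.457 0.012 0.03 ]
f 0.035 21 [ 0.432 -0.002  0.031] [0.449 0.021 0.04 ]
f 0.045 34 [ 0.433 -0.003  0.04 ] [0.452 0.023 0.05 ]
f 0.055 37 [0.431 0.001 0.05 ] [0.452 0.021 0.06 ]
f 0.065 34 [ 0.431 -0.002  0.06 ] [0.452 0.023 0.07 ]
f 0.075 42 [ 0.432 -0.002  0.07 ] [0.453 0.023 0.08 ]
f 0.085 35 [ 0.433 -0.002  0.081] [0.452 0.022 0.09 ]
```

```bash
python3 -c "
from h import *
p=viewer.camera('side')
for z in(.0615,.08,.1):print(z,P(p,[.4407,.0345,z]),P(p,[.4407,-.025,z]))
for z in(.002,.01,.02):print(z,P(p,[.4438,.02,z]))
print(W(p,286.7,226),W(p,286.7,222),W(p,286.7,229),W(p,286.7,231))
"
```

```text
0.0615 [280.96292522 222.63372526] [295.44053322 209.71434241]
0.08 [280.83895173 216.90045229] [295.45857417 204.02077793]
0.1 [280.70215063 210.57395413] [295.4784702  197.74176546]
0.002 [283.85455684 236.59236568]
0.01 [283.81505899 234.27805797]
0.02 [283.76523201 231.35853323]
[0.43582398 0.01814468 0.04104248] [0.43436491 0.01987234 0.05631482] [0.44283672 0.00907156 0.02037595] [0.43909512 0.01408797 0.01937391]
```

The side crop shows the closed fingers at (287,228), ending just above the handle. Depth puts the tips about 30 mm up, not the 2 mm the pose reading implies. I'll open and probe down gently, watching the force.

Call:
step_arm:
  plan:
    - {"dx": 0, "dy": -0.04, "dz": 0, "rx": 0, "ry": 0, "rz": 0, "claw": 0.5}
    - {"dx": 0, "dy": 0, "dz": 0, "rx": 0, "ry": 0, "rz": 0, "claw": 0.5}
    - {"dx": 0, "dy": 0, "dz": 0, "rx": 0, "ry": 0, "rz": 0, "claw": 0.5}
    - {"dx": 0, "dy": 0, "dz": 0.03, "rx": 0, "ry": 0, "rz": 0, "claw": 0.5}
    - {"dx": 0, "dy": 0, "dz": 0.03, "rx": 0, "ry": 0, "rz": 0, "claw": 0.5}
    - {"dx": 0, "dy": 0, "dz": 0, "rx": 0, "ry": 0, "rz": 0, "claw": 0.5}

```text
time_s: 4.55
ee_pos: [0.4436, 0.0116, 0.0128]
eef_rot: [-3.142, 0.001, -0.034]
force: [0.3, -0.3, 0.1]
grip_width: 0.0442
grip_force: 0.0
```

Call:
step_arm:
  plan:
    - {"dx": 0, "dy": 0, "dz": 0.04, "rx": 0, "ry": 0, "rz": 0, "claw": 0.5}
    - {"dx": 0, "dy": 0, "dz": 0.03, "rx": 0, "ry": 0, "rz": 0, "claw": 0.5}
    - {"dx": 0, "dy": 0, "dz": 0.03, "rx": 0, "ry": 0, "rz": 0, "claw": 0.5}
    - {"dx": 0, "dy": 0, "dz": 0, "rx": 0, "ry": 0, "rz": 0, "claw": 0.5}

```text
time_s: 4.95
ee_pos: [0.4436, 0.0116, 0.0028]
eef_rot: [-3.142, 0.001, -0.034]
force: [0.2, -0.9, -0.2]
grip_width: 0.0471
grip_force: 0.0
```

```bash
cat >> h.py <<'E'
def tip():
    "finger surface points, side cam"
    p=viewer.camera('side'); zm=p['z_map']; im=p['img'].astype(int); vv,uu=np.mgrid[0:420,0:560]
    X=(np.stack([(uu-p['cx'])*zm/p['fx'],(vv-p['cy'])*zm/p['fy'],zm],-1)-p['t'])@p['R']
    e=telemetry.get_obs()['ee_pos']
    return p,X,e
E
python3 -c "
from h import *
p,X,e=tip(); print(e)
for y0 in (.0345,-.02):
    u=P(p,[e[0],e[1]+y0,.03])[0]
    for v in range(195,245,3): print(int(u),v,np.round(X[v,int(u)],3),p['img'][v,int(u)]) if y0>0 else 0
"
```

```text
[0.44377045 0.01162744 0.00310003]
277 195 [0.437 0.052 0.16 ] [173 173 179]
277 198 [0.44  0.048 0.148] [165 165 171]
277 201 [0.432 0.058 0.15 ] [44 46 50]
277 204 [0.425 0.068 0.151] [41 43 47]
277 207 [0.42  0.074 0.149] [40 42 45]
277 210 [0.412 0.084 0.151] [39 41 44]
277 213 [0.412 0.085 0.143] [39 39 42]
277 216 [0.419 0.076 0.124] [71 71 74]
277 219 [0.444 0.045 0.079] [100 100 103]
277 222 [0.443 0.048 0.072] [130 130 135]
277 225 [0.442 0.048 0.063] [165 165 171]
277 228 [0.443 0.047 0.052] [173 172 179]
277 231 [0.444 0.047 0.041] [174 173 179]
277 234 [0.446 0.045 0.029] [173 172 179]
277 237 [0.444 0.047 0.021] [166 158 159]
277 240 [0.451 0.039 0.001] [144  97  67]
277 243 [0.445 0.047 0.001] [130  89  61]
```

Call:
step_arm:
  plan:
    - {"dx": 0, "dy": 0, "dz": 0.04, "rx": 0, "ry": 0, "rz": 0, "claw": 0.5}
    - {"dx": 0, "dy": 0, "dz": 0.04, "rx": 0, "ry": 0, "rz": 0, "claw": 0.5}
    - {"dx": 0, "dy": 0, "dz": 0.02, "rx": 0, "ry": 0, "rz": 0, "claw": 0.5}
    - {"dx": 0, "dy": 0, "dz": 0, "rx": 0, "ry": 0, "rz": 0, "claw": 0.5}

```text
time_s: 5.4
ee_pos: [0.4438, 0.0116, -0.0066]
eef_rot: [3.142, 0.001, -0.034]
force: [-3.2, 0.3, 5.4]
grip_width: 0.0469
grip_force: 2.8
```

Call:
step_arm:
  plan:
    - {"dx": 0, "dy": 0, "dz": 0.02, "rx": 0, "ry": 0, "rz": 0, "claw": 0.5}
    - {"dx": 0, "dy": 0, "dz": 0.01, "rx": 0, "ry": 0, "rz": 0, "claw": 0.5}
    - {"dx": 0, "dy": 0, "dz": 0, "rx": 0, "ry": 0, "rz": 0, "claw": 0.5}

```text
time_s: 5.7
ee_pos: [0.4441, 0.0116, -0.0071]
eef_rot: [3.141, 0.0, -0.034]
force: [-23.2, 0.6, 60.9]
grip_width: 0.0471
grip_force: 30.2
```

Call:
step_arm:
  plan:
    - {"dx": 0, "dy": 0, "dz": -0.06, "rx": 0, "ry": 0, "rz": 0, "claw": 0.5}
    - {"dx": 0, "dy": 0, "dz": 0, "rx": 0, "ry": 0, "rz": 0, "claw": 0.5}

```text
time_s: 5.9
ee_pos: [0.4443, 0.0116, -0.0032]
eef_rot: [-3.142, -0.001, -0.034]
force: [-0.6, 0.4, 0.2]
grip_width: 0.0469
grip_force: 0.0
```

Call:
step_arm:
  plan:
    - {"dx": 0, "dy": 0, "dz": 0, "rx": 0, "ry": 0, "rz": 0, "claw": 1}
    - {"dx": 0, "dy": 0, "dz": 0, "rx": 0, "ry": 0, "rz": 0, "claw": 1}
    - {"dx": 0, "dy": 0, "dz": 0, "rx": 0, "ry": 0, "rz": 0, "claw": 1}
    - {"dx": 0, "dy": 0, "dz": 0, "rx": 0, "ry": 0, "rz": 0, "claw": 1}

```text
time_s: 6.3
ee_pos: [0.4438, 0.0116, -0.004]
eef_rot: [3.142, 0.001, -0.034]
force: [0.2, -0.2, 0.1]
grip_width: 0.0186
grip_force: 0.1
```

Call:
step_arm:
  plan:
    - {"dx": 0, "dy": 0, "dz": 0, "rx": 0, "ry": 0, "rz": 0, "claw": 1}
    - {"dx": 0, "dy": 0, "dz": 0, "rx": 0, "ry": 0, "rz": 0, "claw": 1}
    - {"dx": 0, "dy": 0, "dz": -0.05, "rx": 0, "ry": 0, "rz": 0, "claw": 1}
    - {"dx": 0, "dy": 0, "dz": -0.25, "rx": 0, "ry": 0, "rz": 0, "claw": 1}
    - {"dx": 0, "dy": 0, "dz": -0.2, "rx": 0, "ry": 0, "rz": -0.03, "claw": 1}
    - {"dx": 0, "dy": 0, "dz": 0, "rx": 0, "ry": 0, "rz": -0.05, "claw": 1}
    - {"dx": 0, "dy": 0, "dz": 0, "rx": 0, "ry": 0, "rz": -0.047, "claw": 1}
  grip_force: 55

```text
time_s: 7.0
ee_pos: [0.4443, 0.0116, 0.0473]
eef_rot: [3.141, -0.002, 0.168]
force: [-0.5, -0.7, -0.6]
grip_width: 0.0154
grip_force: 55.0
```

```bash
python3 - <<'E'
from h import *
p,X,e=tip(); vv,uu=np.mgrid[0:420,0:560]
m=((uu>120)&(uu<225)&(vv>200)&(vv<275)&(X[...,2]>.052)&(X[...,2]<.07)).astype(np.uint8)
n,l,s,_=cv2.connectedComponentsWithStats(m); i=1+np.argmax(s[1:,4]); q=X[l==i]
r=cv2.minAreaRect((q[:,:2]*1000).astype(np.float32)); print("lid side",len(q),np.round(r[0],1),np.round(r[1],1),round(r[2],1),np.round(cv2.boxPoints(r)).tolist(),np.median(q[:,2]))
go(.394,.1805,.047,9.4)
E
```

```text
lid side 3133 [621.7 218.7] [168.6 155.4] 9.9 [[525.0, 281.0], [552.0, 128.0], [718.0, 157.0], [691.0, 310.0]] 0.06214417334898207
t 7.05 ee [0.4441 0.0116 0.0469] rpy [ 1.7999e+02 -5.0000e-02  9.9000e+00] rz 0.0056 dx -0.218 dy -1.748 dz -0.001 F [ 0.2  0.1 -1.2] w 0.0155
```

Call:
step_arm:
  plan:
    - {"dx": -0.22, "dy": 0, "dz": 0, "rx": 0, "ry": 0, "rz": 0.005, "claw": 1}
    - {"dx": 0, "dy": -0.35, "dz": 0, "rx": 0, "ry": 0, "rz": 0, "claw": 1}
    - {"dx": 0, "dy": -0.35, "dz": 0, "rx": 0, "ry": 0, "rz": 0, "claw": 1}
    - {"dx": 0, "dy": -0.35, "dz": 0, "rx": 0, "ry": 0, "rz": 0, "claw": 1}
    - {"dx": 0, "dy": -0.35, "dz": 0, "rx": 0, "ry": 0, "rz": 0, "claw": 1}
    - {"dx": 0, "dy": -0.35, "dz": 0, "rx": 0, "ry": 0, "rz": 0, "claw": 1}
    - {"dx": 0, "dy": 0, "dz": 0, "rx": 0, "ry": 0, "rz": 0, "claw": 1}
    - {"dx": 0, "dy": 0, "dz": 0, "rx": 0, "ry": 0, "rz": 0, "claw": 1}

```text
time_s: 7.85
ee_pos: [0.3946, 0.181, 0.0463]
eef_rot: [3.141, 0.0, 0.158]
force: [0.2, 0.4, -0.3]
grip_width: 0.0155
grip_force: 55.0
```

```bash
python3 - <<'E'
from h import *
p=viewer.camera("side"); q=viewer.camera("top")
go(.394,.1805,.047,9.4)
e=telemetry.get_obs()["ee_pos"]; a=np.radians(9.45); ax=np.array([np.cos(a),np.sin(a)])
T=e[:2]+.11*ax
print("pred tip px side",P(p,[*T,.052]),"top",P(q,[*T,.052]),T)
A=cv2.resize(p["img"][200:290,130:240],None,fx=3.6,fy=3.6); B=cv2.resize(q["img"][110:200,165:265],None,fx=3.6,fy=3.6)
cv2.imwrite("pics/s3.png",np.hstack([A,B])[:,:,::-1])
E
```

```text
t 7.95 ee [0.3949 0.1801 0.0463] rpy [1.7999e+02 1.0000e-02 8.9600e+00] rz -0.0049 dx -0.008 dy -0.005 dz -0.007 F [ 1.3 -0.2 -1.1] w 0.0155
pred tip px side [216.13541954 253.41636262] top [206.85568076 192.05035221] [0.50336543 0.19818344]
```

View pics/s3.png

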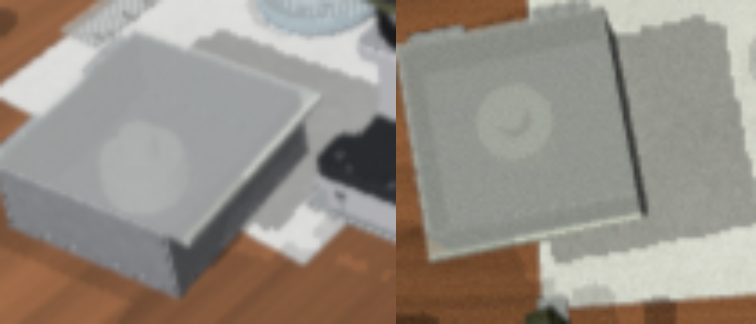

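The top crop shows the blade tip at (209,193), just in front of the lid's white lip at (190,178). In the side crop the gripper hides the blade. I'll check the blade's height and direction by depth.

```bash
python3 - <<'E'
from h import *
q=viewer.camera("top")
for v in range(190,200,1): print(v,[ (u,*np.round(W(q,u,v)*1000).astype(int),*q["img"][v,u]) for u in range(203,214,2)])
E
```

```text
190 [(203, np.int64(519), np.int64(219), np.int64(-3), np.uint8(117), np.uint8(74), np.uint8(41)), (205, np.int64(518), np.int64(214), np.int64(-1), np.uint8(153), np.uint8(137), np.uint8(118)), (207, np.int64(519), np.int64(209), np.int64(-4), np.uint8(182), np.uint8(185), np.uint8(174)), (209, np.int64(517), np.int64(202), np.int64(2), np.uint8(193), np.uint8(195), np.uint8(184)), (211, np.int64(517), np.int64(197), np.int64(2), np.uint8(212), np.uint8(214), np.uint8(202)), (213, np.int64(517), np.int64(192), np.int64(1), np.uint8(212), np.uint8(214), np.uint8(200))]
191 [(203, np.int64(516), np.int64(219), np.int64(-1), np.uint8(112), np.uint8(75), np.uint8(45)), (205, np.int64(516), np.int64(214), np.int64(-4), np.uint8(152), np.uint8(139), np.uint8(121)), (207, np.int64(515), np.int64(208), np.int64(2), np.uint8(180), np.uint8(181), np.uint8(171)), (209, np.int64(515), np.int64(203), np.int64(-1), np.uint8(178), np.uint8(182), np.uint8(172)), (211, np.int64(506), np.int64(188), np.int64(51), np.uint8(187), np.uint8(189), np.uint8(180)), (213, np.int64(515), np.int64(192), np.int
[... 3941 characters left out ...]
int8(59), np.uint8(58), np.uint8(52)), (213, np.int64(497), np.int64(193), np.int64(-3), np.uint8(91), np.uint8(64), np.uint8(45))]
199 [(203, np.int64(438), np.int64(145), np.int64(353), np.uint8(57), np.uint8(61), np.uint8(37)), (205, np.int64(439), np.int64(142), np.int64(352), np.uint8(68), np.uint8(70), np.uint8(48)), (207, np.int64(438), np.int64(138), np.int64(352), np.uint8(64), np.uint8(68), np.uint8(49)), (209, np.int64(439), np.int64(136), np.int64(346), np.uint8(36), np.uint8(36), np.uint8(22)), (211, np.int64(440), np.int64(133), np.int64(341), np.uint8(27), np.uint8(28), np.uint8(15)), (213, np.int64(444), np.int64(135), np.int64(312), np.uint8(81), np.uint8(54), np.uint8(34))]
```

Call:
step_arm:
  plan:
    - {"dx": 0.15, "dy": 0, "dz": 0, "rx": 0, "ry": 0, "rz": 0, "claw": 1}
    - {"dx": 0.15, "dy": 0, "dz": 0, "rx": 0, "ry": 0, "rz": 0, "claw": 1}
    - {"dx": 0.1, "dy": 0, "dz": 0, "rx": 0, "ry": 0, "rz": 0, "claw": 1}
    - {"dx": 0.05, "dy": 0, "dz": 0, "rx": 0, "ry": 0, "rz": 0, "claw": 1}
    - {"dx": 0.04, "dy": 0, "dz": 0, "rx": 0, "ry": 0, "rz": 0, "claw": 1}
    - {"dx": 0, "dy": 0, "dz": 0, "rx": 0, "ry": 0, "rz": 0, "claw": 1}

```text
time_s: 8.6
ee_pos: [0.4432, 0.1883, 0.0462]
eef_rot: [3.142, 0.0, 0.157]
force: [0.1, -0.4, -0.5]
grip_width: 0.0155
grip_force: 55.0
```

```bash
python3 - <<'E'
import numpy as np
# tip path relative to start, hinge at (0,58), r from 146 to 128
th=np.radians(np.array([0,4,8,14,22,30,38,46,54,62,70,78,86,92,97,102,107]));r=np.linspace(146,130,len(th))
x=-r*np.cos(th);z=58+r*np.sin(th);z[0]=53.5;z[1:]-=0
print(np.round(np.c_[np.degrees(th)[1:],np.diff(x)/100,-np.diff(z)/100,x[1:],z[1:]],3))
E
```

```text
[[ 4.00000e+00  1.40000e-02 -1.46000e-01 -1.44647e+02  6.81150e+01]
 [ 8.00000e+00  2.00000e-02 -9.90000e-02 -1.42599e+02  7.80410e+01]
 [ 1.40000e+01  3.80000e-02 -1.46000e-01 -1.38752e+02  9.25950e+01]
 [ 2.20000e+01  7.10000e-02 -1.86000e-01 -1.31660e+02  1.11194e+02]
 [ 3.00000e+01  9.60000e-02 -1.73000e-01 -1.22110e+02  1.28500e+02]
 [ 3.80000e+01  1.18000e-01 -1.57000e-01 -1.10322e+02  1.44193e+02]
 [ 4.60000e+01  1.38000e-01 -1.38000e-01 -9.65580e+01  1.57988e+02]
 [ 5.40000e+01  1.54000e-01 -1.17000e-01 -8.11140e+01  1.69644e+02]
 [ 6.20000e+01  1.68000e-01 -9.30000e-02 -6.43180e+01  1.78964e+02]
 [ 7.00000e+01  1.78000e-01 -6.80000e-02 -4.65150e+01  1.85798e+02]
 [ 7.80000e+01  1.84000e-01 -4.30000e-02 -2.80680e+01  1.90050e+02]
 [ 8.60000e+01  1.87000e-01 -1.60000e-02 -9.34700e+00  1.91674e+02]
 [ 9.20000e+01  1.40000e-01  8.00000e-03  4.64200e+00  1.90919e+02]
 [ 9.70000e+01  1.14000e-01  1.90000e-02  1.60870e+01  1.89016e+02]
 [ 1.02000e+02  1.11000e-01  2.90000e-02  2.72360e+01  1.86137e+02]
 [ 1.07000e+02  1.08000e-01  3.80000e-02  3.80080e+01  1.82320e+02]]
```

Call:
step_arm:
  plan:
    - {"dx": 0, "dy": 0, "dz": -0.07, "rx": 0, "ry": 0, "rz": 0, "claw": 1}
    - {"dx": 0.02, "dy": 0, "dz": -0.08, "rx": 0, "ry": 0, "rz": 0, "claw": 1}
    - {"dx": 0.02, "dy": 0, "dz": -0.1, "rx": 0, "ry": 0, "rz": 0, "claw": 1}
    - {"dx": 0.04, "dy": 0, "dz": -0.14, "rx": 0, "ry": 0, "rz": 0, "claw": 1}
    - {"dx": 0, "dy": 0, "dz": 0, "rx": 0, "ry": 0, "rz": 0, "claw": 1}

```text
time_s: 9.1
ee_pos: [0.4523, 0.1902, 0.0875]
eef_rot: [-3.141, -0.004, 0.157]
force: [-1.1, -0.6, -1.3]
grip_width: 0.0156
grip_force: 55.0
```

```bash
cat >> h.py <<'E'
def lidz():
    q=viewer.camera("top"); zm=q['z_map']; vv,uu=np.mgrid[0:420,0:560]
    X=(np.stack([(uu-q['cx'])*zm/q['fx'],(vv-q['cy'])*zm/q['fy'],zm],-1)-q['t'])@q['R']
    a=np.radians(9.4); d=X[...,:2]-np.array([.698,.2308]); s=d@[np.cos(a),np.sin(a)]; t=d@[-np.sin(a),np.cos(a)]
    for s0 in np.arange(-.16,.1,.02):
        m=(abs(s-s0)<.005)&(t>.02)&(t<.065)&(X[...,2]>-.01)
        if m.sum(): print("s %.2f n%d z"%(s0,m.sum()),np.round(np.percentile(X[...,2][m],[10,50,90]),3))
    return q
E
python3 - <<'E'
from h import *
lidz(); go(.4432,.1883,.0462,9)
E
```

```text
s -0.12 n66 z [0.091 0.093 0.095]
s -0.10 n68 z [0.086 0.088 0.09 ]
s -0.08 n64 z [0.08  0.082 0.085]
s -0.06 n61 z [0.075 0.077 0.08 ]
s -0.04 n62 z [0.07  0.073 0.074]
s -0.02 n60 z [0.065 0.067 0.069]
s -0.00 n57 z [0.058 0.061 0.063]
s 0.04 n54 z [-0.003 -0.002  0.002]
s 0.06 n58 z [-0.004 -0.001  0.002]
s 0.08 n56 z [-0.004 -0.002  0.001]
t 9.15 ee [0.4516 0.19   0.0863] rpy [-1.7998e+02 -1.3000e-01  9.0200e+00] rz 0.0003 dx -0.086 dy 0.003 dz 0.401 F [-0.4 -0.4 -1.1] w 0.0156
```

Call:
step_arm:
  plan:
    - {"dx": 0.07, "dy": 0, "dz": -0.185, "rx": 0, "ry": 0, "rz": 0, "claw": 1}
    - {"dx": 0.1, "dy": 0, "dz": -0.175, "rx": 0, "ry": 0, "rz": 0, "claw": 1}
    - {"dx": 0.12, "dy": 0, "dz": -0.155, "rx": 0, "ry": 0, "rz": 0, "claw": 1}
    - {"dx": 0.14, "dy": 0, "dz": -0.14, "rx": 0, "ry": 0, "rz": 0, "claw": 1}
    - {"dx": 0.155, "dy": 0, "dz": -0.115, "rx": 0, "ry": 0, "rz": 0, "claw": 1}
    - {"dx": 0.085, "dy": 0, "dz": -0.045, "rx": 0, "ry": 0, "rz": 0, "claw": 1}
    - {"dx": 0.085, "dy": 0, "dz": -0.045, "rx": 0, "ry": 0, "rz": 0, "claw": 1}
    - {"dx": 0, "dy": 0, "dz": 0, "rx": 0, "ry": 0, "rz": 0, "claw": 1}

```text
time_s: 9.95
ee_pos: [0.526, 0.2016, 0.171]
eef_rot: [3.142, 0.0, 0.157]
force: [-0.2, -0.8, -1.8]
grip_width: 0.0162
grip_force: 55.0
```

```bash
python3 - <<'E'
from h import *
lidz(); go(.4432,.1883,.0462,9)
E
```

```text
s -0.16 n119 z [0.477 0.48  0.483]
s -0.14 n3 z [0.457 0.459 0.462]
s 0.04 n1 z [0.001 0.001 0.001]
s 0.06 n6 z [-0.004 -0.001  0.   ]
s 0.08 n22 z [-0.004 -0.001  0.002]
t 10.0 ee [0.5254 0.2015 0.1707] rpy [1.7999e+02 5.0000e-02 9.0200e+00] rz 0.0002 dx -0.833 dy 0.002 dz 1.245 F [-0.8  0.8 -1.7] w 0.0156
```

```bash
cat >> h.py <<'E'
def lids():
    p,X,e=tip(); a=np.radians(9.4); d=X[...,:2]-np.array([.698,.2308]); s=d@[np.cos(a),np.sin(a)]; t=d@[-np.sin(a),np.cos(a)]
    for z0 in np.arange(.06,.24,.02):
        m=(abs(X[...,2]-z0)<.005)&(abs(t)<.075)&(abs(s)<.16)&(X[...,0]>.5)
        if m.sum(): print("z %.2f n%d s"%(z0,m.sum()),np.round(np.percentile(s[m],[5,50,95]),3),"t",np.round(np.percentile(t[m],[5,95]),3))
    return p
E
python3 - <<'E'
from h import *
lids()
E
```

```text
z 0.06 n418 s [-0.142 -0.06  -0.001] t [-0.072  0.074]
z 0.08 n63 s [-0.015 -0.012 -0.01 ] t [-0.067  0.069]
z 0.10 n58 s [-0.026 -0.024 -0.021] t [-0.053  0.073]
z 0.12 n60 s [-0.037 -0.034 -0.032] t [-0.035  0.073]
z 0.14 n43 s [-0.048 -0.044 -0.043] t [-0.017  0.072]
z 0.16 n43 s [-0.059 -0.056 -0.053] t [-0.001  0.073]
z 0.18 n263 s [-0.144 -0.099 -0.066] t [-0.009  0.053]
z 0.20 n61 s [-0.077 -0.075 -0.072] t [0.011 0.071]
```

Call:
step_arm:
  plan:
    - {"dx": 0.18, "dy": 0, "dz": -0.07, "rx": 0, "ry": 0, "rz": 0, "claw": 1}
    - {"dx": 0.18, "dy": 0, "dz": -0.04, "rx": 0, "ry": 0, "rz": 0, "claw": 1}
    - {"dx": 0.18, "dy": 0, "dz": -0.015, "rx": 0, "ry": 0, "rz": 0, "claw": 1}
    - {"dx": 0.14, "dy": 0, "dz": 0.01, "rx": 0, "ry": 0, "rz": 0, "claw": 1}
    - {"dx": 0.12, "dy": 0, "dz": 0.02, "rx": 0, "ry": 0, "rz": 0, "claw": 1}
    - {"dx": 0.11, "dy": 0, "dz": 0.03, "rx": 0, "ry": 0, "rz": 0, "claw": 1}
    - {"dx": 0.11, "dy": 0, "dz": 0.04, "rx": 0, "ry": 0, "rz": 0, "claw": 1}
    - {"dx": 0, "dy": 0, "dz": 0, "rx": 0, "ry": 0, "rz": 0, "claw": 1}
    - {"dx": 0, "dy": 0, "dz": 0, "rx": 0, "ry": 0, "rz": 0, "claw": 1}

```text
time_s: 10.95
ee_pos: [0.6258, 0.2175, 0.1733]
eef_rot: [3.141, 0.001, 0.158]
force: [-0.5, -0.3, -0.6]
grip_width: 0.0158
grip_force: 55.0
```

```bash
python3 - <<'E'
from h import *
lids(); go(.4432,.1883,.0462,9)
E
```

```text
z 0.06 n520 s [-0.141 -0.007  0.003] t [-0.072  0.074]
z 0.08 n225 s [0.006 0.01  0.013] t [-0.065  0.067]
z 0.10 n230 s [0.015 0.018 0.023] t [-0.056  0.067]
z 0.12 n211 s [0.024 0.028 0.032] t [-0.041  0.069]
z 0.14 n190 s [0.032 0.037 0.041] t [-0.068  0.072]
z 0.16 n157 s [0.042 0.046 0.05 ] t [-0.007  0.071]
z 0.18 n433 s [-0.129  0.019  0.059] t [-0.01   0.065]
z 0.20 n340 s [-0.143 -0.08   0.067] t [-0.01   0.064]
z 0.22 n72 s [-0.084 -0.08  -0.067] t [-0.017  0.019]
t 11.0 ee [0.6258 0.2176 0.1737] rpy [1.80e+02 3.00e-02 9.03e+00] rz 0.0003 dx -1.849 dy 0.003 dz 1.275 F [ 0.5 -0.8 -0.5] w 0.0154
```

Call:
step_arm:
  plan:
    - {"dx": -0.3, "dy": 0, "dz": 0, "rx": 0, "ry": 0, "rz": 0, "claw": 1}
    - {"dx": -0.48, "dy": 0.1, "dz": 0, "rx": 0, "ry": 0, "rz": 0, "claw": 1}
    - {"dx": -0.48, "dy": 0.1, "dz": 0, "rx": 0, "ry": 0, "rz": 0, "claw": 1}
    - {"dx": -0.48, "dy": 0.1, "dz": 0, "rx": 0, "ry": 0, "rz": 0, "claw": 1}
    - {"dx": -0.48, "dy": 0.2, "dz": 0, "rx": 0, "ry": 0, "rz": 0, "claw": 1}
    - {"dx": -0.48, "dy": 0.26, "dz": 0, "rx": 0, "ry": 0, "rz": 0, "claw": 1}
    - {"dx": 0, "dy": 0, "dz": 0.45, "rx": 0, "ry": 0, "rz": 0, "claw": 1}
    - {"dx": 0, "dy": 0, "dz": 0.45, "rx": 0, "ry": 0, "rz": 0, "claw": 1}
    - {"dx": 0, "dy": 0, "dz": 0.45, "rx": 0, "ry": 0, "rz": 0, "claw": 1}
    - {"dx": 0, "dy": 0, "dz": 0, "rx": 0, "ry": 0, "rz": 0, "claw": 1}

```text
time_s: 12.0
ee_pos: [0.3736, 0.1034, 0.0354]
eef_rot: [3.141, 0.008, 0.157]
force: [0.4, -0.0, -0.5]
grip_width: 0.0155
grip_force: 55.0
```

```bash
python3 - <<'E'
from h import *
go(.37,.10,-.003,9); lids()
E
```

```text
t 12.0 ee [0.3736 0.1034 0.0354] rpy [179.99   0.45   9.02] rz 0.0002 dx -0.041 dy 0.028 dz 0.384 F [ 0.4 -0.  -0.5] w 0.0155
z 0.06 n515 s [-0.141 -0.006  0.004] t [-0.072  0.074]
z 0.08 n242 s [0.005 0.009 0.014] t [-0.066  0.067]
z 0.10 n243 s [0.014 0.019 0.023] t [-0.068  0.071]
z 0.12 n248 s [0.024 0.028 0.032] t [-0.065  0.07 ]
z 0.14 n256 s [0.033 0.037 0.041] t [-0.063  0.069]
z 0.16 n263 s [0.042 0.046 0.051] t [-0.067  0.069]
z 0.18 n260 s [0.051 0.056 0.059] t [-0.064  0.069]
z 0.20 n217 s [0.06  0.064 0.068] t [-0.064  0.069]
```

Call:
step_arm:
  plan:
    - {"dx": 0, "dy": 0, "dz": 0.15, "rx": 0, "ry": 0, "rz": 0, "claw": 1}
    - {"dx": 0, "dy": 0, "dz": 0.15, "rx": 0, "ry": 0, "rz": 0, "claw": 1}
    - {"dx": 0, "dy": 0, "dz": 0.07, "rx": 0, "ry": 0, "rz": 0, "claw": 1}
    - {"dx": 0, "dy": 0, "dz": 0.05, "rx": 0, "ry": 0, "rz": 0, "claw": 1}
    - {"dx": 0, "dy": 0, "dz": 0, "rx": 0, "ry": 0, "rz": 0, "claw": 1}

```text
time_s: 12.55
ee_pos: [0.3774, 0.1042, -0.0024]
eef_rot: [-3.142, -0.001, 0.158]
force: [-0.6, 0.0, -0.5]
grip_width: 0.0155
grip_force: 55.0
```

Call:
step_arm:
  plan:
    - {"dx": 0, "dy": 0, "dz": 0.01, "rx": 0, "ry": 0, "rz": 0, "claw": 1}
    - {"dx": 0, "dy": 0, "dz": 0, "rx": 0, "ry": 0, "rz": 0, "claw": 1}
    - {"dx": 0, "dy": 0, "dz": 0, "rx": 0, "ry": 0, "rz": 0, "claw": 0.5}
    - {"dx": 0, "dy": 0, "dz": 0, "rx": 0, "ry": 0, "rz": 0, "claw": 0.5}
    - {"dx": 0, "dy": 0, "dz": 0, "rx": 0, "ry": 0, "rz": 0, "claw": 0.5}
    - {"dx": 0, "dy": 0, "dz": 0, "rx": 0, "ry": 0, "rz": 0, "claw": 0.5}
    - {"dx": 0, "dy": 0, "dz": -0.2, "rx": 0, "ry": 0, "rz": 0, "claw": 0.5}
    - {"dx": 0, "dy": 0, "dz": -0.5, "rx": 0, "ry": 0, "rz": 0, "claw": 0.5}
    - {"dx": 0, "dy": 0, "dz": -0.5, "rx": 0, "ry": 0, "rz": 0, "claw": 0.5}
    - {"dx": 0, "dy": 0, "dz": -0.4, "rx": 0, "ry": 0, "rz": 0, "claw": 0.5}

```text
time_s: 13.55
ee_pos: [0.377, 0.1041, 0.1585]
eef_rot: [-3.142, -0.002, 0.157]
force: [-0.3, -0.4, -1.3]
grip_width: 0.0472
grip_force: 0.0
```

```bash
python3 - <<'E'
from h import *
q=viewer.camera("top"); p=viewer.camera("side")
for t in("cap_mid","knife_grip","seat"):
  for c,n in((p,"side"),(q,"top")):
    for r in viewer.recognise(t,c)[:2]: print(n,t,np.round(r["rect"]),round(r["score"],2))
A=cv2.resize(p["img"][140:290,130:330],None,fx=3,fy=3); 
B=cv2.resize(q["img"][95:185,160:240],(0,0),fx=2.5,fy=2.5); 
B=cv2.copyMakeBorder(B,0,450-B.shape[0],0,0,cv2.BORDER_CONSTANT)
cv2.imwrite("pics/s4.png",np.hstack([A[:, :590],B])[:,:,::-1]); go(.632,.222,.15,9)
# cap depth, top & side
for c,n,u0,v0 in((q,"top",198,143),(p,"side",170,247)):
    zm=c['z_map']; vv,uu=np.mgrid[0:420,0:560]
    X=(np.stack([(uu-c['cx'])*zm/c['fx'],(vv-c['cy'])*zm/c['fy'],zm],-1)-c['t'])@c['R']
    near=(np.hypot(X[...,0]-.632,X[...,1]-.221)<.045)
    for lo,hi,nm in((.045,.062,"knob"),(.028,.040,"shoulder")):
        m=near&(X[...,2]>lo)&(X[...,2]<hi); k=X[m]
        if len(k)>5:
            (cx,cy),r=cv2.minEnclosingCircle((k[:,:2]*1000).astype(np.float32)); print(n,nm,len(k),"circ",round(cx,1),round(cy,1),round(r,1),"mean",np.round(k.mean(0)*1000,1))
E
```

```text
side cap_mid [159. 234. 182. 257.] 0.79
top cap_mid [189. 131. 213. 156.] 0.89
side knife_grip [243. 251. 315. 278.] 0.91
side knife_grip [203. 182. 236. 208.] 0.29
top knife_grip [187. 135. 213. 158.] 0.39
side seat [297. 175. 304. 183.] 0.53
top seat [341. 125. 393. 177.] 0.57
t 13.95 ee [0.3763 0.1039 0.1545] rpy [1.80e+02 1.50e-01 9.02e+00] rz 0.0002 dx 2.710 dy -0.766 dz 0.045 F [-0.1 -0.3  0.2] w 0.0467
top knob 74 circ 636.6 224.2 12.5 mean [635.3 224.4  53. ]
top shoulder 277 circ 636.3 225.3 28.5 mean [634.3 224.   33. ]
side knob 80 circ 633.6 227.1 13.6 mean [632.  228.5  52.4]
side shoulder 247 circ 632.1 226.3 29.7 mean [627.4 231.3  34. ]
```

View pics/s4.png

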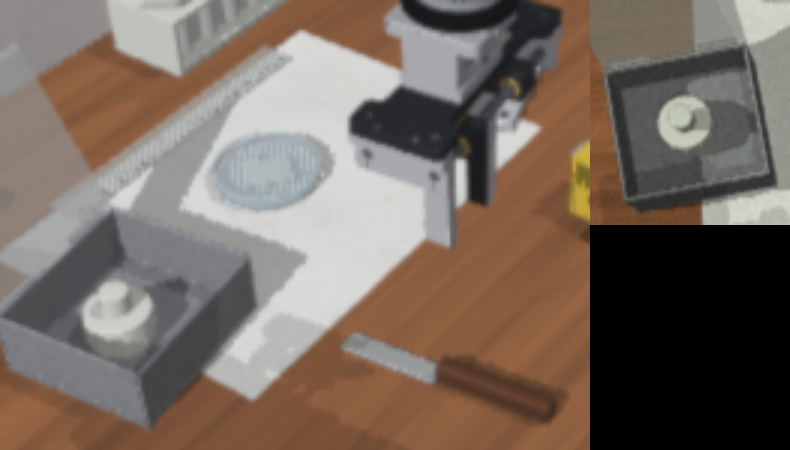

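Call:
step_arm:
  plan:
    - {"dx": 0.46, "dy": -0.13, "dz": 0, "rx": 0, "ry": 0, "rz": 0, "claw": 0.5}
    - {"dx": 0.46, "dy": -0.13, "dz": 0, "rx": 0, "ry": 0, "rz": 0, "claw": 0.5}
    - {"dx": 0.46, "dy": -0.13, "dz": 0, "rx": 0, "ry": 0, "rz": 0, "claw": 0.5}
    - {"dx": 0.46, "dy": -0.13, "dz": 0, "rx": 0, "ry": 0, "rz": 0, "claw": 0.5}
    - {"dx": 0.46, "dy": -0.14, "dz": 0, "rx": 0, "ry": 0, "rz": 0, "claw": 0.5}
    - {"dx": 0.45, "dy": -0.14, "dz": 0, "rx": 0, "ry": 0, "rz": 0, "claw": 0.5}
    - {"dx": 0, "dy": 0, "dz": 0, "rx": 0, "ry": 0, "rz": -0.09, "claw": 0.5}
    - {"dx": 0, "dy": 0, "dz": 0, "rx": 0, "ry": 0, "rz": -0.09, "claw": 0.5}
    - {"dx": 0, "dy": 0, "dz": 0, "rx": 0, "ry": 0, "rz": -0.09, "claw": 0.5}
    - {"dx": 0, "dy": 0, "dz": 0, "rx": 0, "ry": 0, "rz": -0.09, "claw": 0.5}

```text
time_s: 14.95
ee_pos: [0.6357, 0.2261, 0.1538]
eef_rot: [-3.14, 0.002, 0.729]
force: [-0.2, 0.3, 0.3]
grip_width: 0.0469
grip_force: 0.0
```

Call:
step_arm:
  plan:
    - {"dx": 0, "dy": 0, "dz": 0, "rx": 0, "ry": 0, "rz": -0.09, "claw": 0.5}
    - {"dx": 0, "dy": 0, "dz": 0, "rx": 0, "ry": 0, "rz": -0.09, "claw": 0.5}
    - {"dx": 0, "dy": 0, "dz": 0, "rx": 0, "ry": 0, "rz": -0.09, "claw": 0.5}
    - {"dx": 0, "dy": 0, "dz": 0, "rx": 0, "ry": 0, "rz": -0.09, "claw": 0.5}
    - {"dx": 0, "dy": 0, "dz": 0, "rx": 0, "ry": 0, "rz": -0.09, "claw": 0.5}
    - {"dx": 0, "dy": 0, "dz": 0, "rx": 0, "ry": 0, "rz": -0.09, "claw": 0.5}
    - {"dx": 0, "dy": 0, "dz": 0, "rx": 0, "ry": 0, "rz": -0.09, "claw": 0.5}
    - {"dx": 0, "dy": 0, "dz": 0, "rx": 0, "ry": 0, "rz": 0, "claw": 0.5}

```text
time_s: 15.75
ee_pos: [0.6357, 0.2261, 0.1542]
eef_rot: [-3.139, 0.0, 1.715]
force: [0.1, 0.3, -0.0]
grip_width: 0.0473
grip_force: 0.0
```

```bash
python3 - <<'E'
from h import *
go(.635,.226,.032); print(telemetry.get_obs()["qpos"].round(2))
E
```

```text
t 15.75 ee [0.6357 0.2261 0.1542] rpy [-1.7987e+02  2.0000e-02  9.8250e+01] rz -0.0000 dx 0.000 dy -0.007 dz 1.222 F [ 0.1  0.3 -0. ] w 0.0473
[0.29 0.62 1.17 0.   1.36 0.14]
```

Descend for the first centring grip.

Call:
step_arm:
  plan:
    - {"dx": 0, "dy": 0, "dz": 0.4, "rx": 0, "ry": 0, "rz": 0, "claw": 0.5}
    - {"dx": 0, "dy": 0, "dz": 0.4, "rx": 0, "ry": 0, "rz": 0, "claw": 0.5}
    - {"dx": 0, "dy": 0, "dz": 0.2, "rx": 0, "ry": 0, "rz": 0, "claw": 0.5}
    - {"dx": 0, "dy": 0, "dz": 0.1, "rx": 0, "ry": 0, "rz": 0, "claw": 0.5}
    - {"dx": 0, "dy": 0, "dz": 0.1, "rx": 0, "ry": 0, "rz": 0, "claw": 0.5}
    - {"dx": 0, "dy": 0, "dz": 0, "rx": 0, "ry": 0, "rz": 0, "claw": 0.5}
    - {"dx": 0, "dy": 0, "dz": 0, "rx": 0, "ry": 0, "rz": 0, "claw": 1}
    - {"dx": 0, "dy": 0, "dz": 0, "rx": 0, "ry": 0, "rz": 0, "claw": 1}
    - {"dx": 0, "dy": 0, "dz": 0, "rx": 0, "ry": 0, "rz": 0, "claw": 1}
    - {"dx": 0, "dy": 0, "dz": 0, "rx": 0, "ry": 0, "rz": 0, "claw": 1}
  grip_force: 10

```text
time_s: 16.75
ee_pos: [0.6363, 0.2263, 0.0366]
eef_rot: [3.141, -0.0, 1.712]
force: [-0.2, -0.1, 2.3]
grip_width: 0.0236
grip_force: 10.0
```

Call:
step_arm:
  plan:
    - {"dx": 0, "dy": 0, "dz": 0, "rx": 0, "ry": 0, "rz": 0, "claw": 1}
    - {"dx": 0, "dy": 0, "dz": 0, "rx": 0, "ry": 0, "rz": 0, "claw": 1}

```text
time_s: 16.95
ee_pos: [0.6363, 0.2263, 0.0365]
eef_rot: [3.141, -0.0, 1.712]
force: [-1.6, -0.4, 6.4]
grip_width: 0.0236
grip_force: 10.0
```

Call:
step_arm:
  plan:
    - {"dx": 0, "dy": 0, "dz": 0, "rx": 0, "ry": 0, "rz": 0, "claw": 0.5}
    - {"dx": 0, "dy": 0, "dz": 0, "rx": 0, "ry": 0, "rz": 0, "claw": 0.5}
    - {"dx": 0, "dy": 0, "dz": 0, "rx": 0, "ry": 0, "rz": 0, "claw": 0.5}

```text
time_s: 17.25
ee_pos: [0.6359, 0.2261, 0.0355]
eef_rot: [-3.141, 0.0, 1.712]
force: [1.5, 0.5, 0.0]
grip_width: 0.044
grip_force: 0.0
```

```bash
python3 - <<'E'
from h import *
go(.635,.226,.032)
E
```

```text
t 17.25 ee [0.6359 0.2261 0.0355] rpy [-179.97    0.     98.12] rz -0.0000 dx 0.000 dy -0.009 dz 0.035 F [1.5 0.5 0. ] w 0.044
```

Call:
step_arm:
  plan:
    - {"dx": 0, "dy": 0, "dz": 0, "rx": 0, "ry": 0, "rz": 0.09, "claw": 0.5}
    - {"dx": 0, "dy": 0, "dz": 0, "rx": 0, "ry": 0, "rz": 0.09, "claw": 0.5}
    - {"dx": 0, "dy": 0, "dz": 0, "rx": 0, "ry": 0, "rz": 0.09, "claw": 0.5}
    - {"dx": 0, "dy": 0, "dz": 0, "rx": 0, "ry": 0, "rz": 0.09, "claw": 0.5}
    - {"dx": 0, "dy": 0, "dz": 0, "rx": 0, "ry": 0, "rz": 0.09, "claw": 0.5}
    - {"dx": 0, "dy": 0, "dz": 0, "rx": 0, "ry": 0, "rz": 0.09, "claw": 0.5}
    - {"dx": 0, "dy": 0, "dz": 0, "rx": 0, "ry": 0, "rz": 0.09, "claw": 0.5}
    - {"dx": 0, "dy": 0, "dz": 0, "rx": 0, "ry": 0, "rz": 0.09, "claw": 0.5}
    - {"dx": 0, "dy": 0, "dz": 0, "rx": 0, "ry": 0, "rz": 0.09, "claw": 0.5}
    - {"dx": 0, "dy": 0, "dz": 0, "rx": 0, "ry": 0, "rz": 0.09, "claw": 0.5}

```text
time_s: 18.25
ee_pos: [0.6359, 0.2262, 0.0356]
eef_rot: [-3.142, 0.0, 0.293]
force: [-0.4, 0.3, -0.8]
grip_width: 0.0468
grip_force: 0.0
```

Call:
step_arm:
  plan:
    - {"dx": 0, "dy": 0, "dz": 0.02, "rx": 0, "ry": 0, "rz": 0.09, "claw": 0.5}
    - {"dx": 0, "dy": 0, "dz": 0.02, "rx": 0, "ry": 0, "rz": 0, "claw": 0.5}
    - {"dx": 0, "dy": 0, "dz": 0, "rx": 0, "ry": 0, "rz": 0, "claw": 0.5}
    - {"dx": 0, "dy": 0, "dz": 0, "rx": 0, "ry": 0, "rz": 0, "claw": 0.5}

```text
time_s: 18.65
ee_pos: [0.636, 0.2262, 0.0317]
eef_rot: [3.142, 0.0, 0.161]
force: [-0.5, 0.5, 0.1]
grip_width: 0.0468
grip_force: 0.0
```

Call:
step_arm:
  plan:
    - {"dx": 0, "dy": 0, "dz": 0.02, "rx": 0, "ry": 0, "rz": 0, "claw": 0.5}
    - {"dx": 0, "dy": 0, "dz": 0, "rx": 0, "ry": 0, "rz": 0, "claw": 0.5}
    - {"dx": 0, "dy": 0, "dz": 0, "rx": 0, "ry": 0, "rz": 0, "claw": 1}
    - {"dx": 0, "dy": 0, "dz": 0, "rx": 0, "ry": 0, "rz": 0, "claw": 1}
    - {"dx": 0, "dy": 0, "dz": 0, "rx": 0, "ry": 0, "rz": 0, "claw": 1}
    - {"dx": 0, "dy": 0, "dz": 0, "rx": 0, "ry": 0, "rz": 0, "claw": 1}
    - {"dx": 0, "dy": 0, "dz": 0, "rx": 0, "ry": 0, "rz": 0, "claw": 1}
  grip_force: 58

```text
time_s: 19.35
ee_pos: [0.636, 0.2262, 0.0299]
eef_rot: [-3.142, -0.0, 0.158]
force: [0.4, 0.7, 0.7]
grip_width: 0.0229
grip_force: 58.0
```

Call:
step_arm:
  plan:
    - {"dx": 0, "dy": 0, "dz": -0.1, "rx": 0, "ry": 0, "rz": 0, "claw": 1}
    - {"dx": 0, "dy": 0, "dz": -0.3, "rx": 0, "ry": 0, "rz": 0, "claw": 1}
    - {"dx": 0, "dy": 0, "dz": -0.4, "rx": 0, "ry": 0, "rz": 0, "claw": 1}
    - {"dx": 0, "dy": 0, "dz": -0.4, "rx": 0, "ry": 0, "rz": 0, "claw": 1}
    - {"dx": 0, "dy": 0, "dz": 0, "rx": 0, "ry": 0, "rz": 0, "claw": 1}

```text
time_s: 19.85
ee_pos: [0.6381, 0.2268, 0.1572]
eef_rot: [-3.14, -0.01, 0.157]
force: [0.1, 0.7, 1.2]
grip_width: 0.0229
grip_force: 58.0
```

```bash
python3 - <<'E'
from h import *
go(.608,-.214,.15)
for n in("top","side"):
    c=viewer.camera(n); zm=c['z_map']; vv,uu=np.mgrid[0:420,0:560]
    X=(np.stack([(uu-c['cx'])*zm/c['fx'],(vv-c['cy'])*zm/c['fy'],zm],-1)-c['t'])@c['R']
    near=np.hypot(X[...,0]-.608,X[...,1]+.214)
    for lo,hi,R,nm in((.042,.056,.03,"platen"),(.032,.041,.03,"studtop"),(.007,.018,.085,"plate")):
        m=(near<R)&(X[...,2]>lo)&(X[...,2]<hi); k=X[m]
        if len(k)<4: print(n,nm,len(k)); continue
        r=cv2.minAreaRect((k[:,:2]*1000).astype(np.float32)); cc=cv2.minEnclosingCircle((k[:,:2]*1000).astype(np.float32))
        print(n,nm,len(k),"rect",np.round(r[0],1),np.round(r[1],1),round(r[2],1),"circ",np.round(cc[0],1),round(cc[1],1),"mean",np.round(k.mean(0)*1000,1))
E
```

```text
t 19.85 ee [0.6381 0.2268 0.1572] rpy [-179.92   -0.58    9.02] rz -0.0000 dx -0.989 dy 4.307 dz 0.072 F [0.1 0.7 1.2] w 0.0229
top platen 65 rect [ 608.6 -214.5] [21.7 20.8] 55.3 circ [ 609.3 -214.9] 11.7 mean [ 608.4 -214.7   46.9]
top studtop 53 rect [ 607.4 -213.6] [30.8 26.2] 43.1 circ [ 608.1 -214.4] 16.6 mean [ 603.9 -211.8   34.8]
top plate 1557 rect [ 609.  -215.3] [110.3 111.2] 19.1 circ [ 607.8 -214.4] 76.0 mean [ 607.3 -214.5   11.4]
side platen 41 rect [ 606.2 -214.2] [21.4 21.1] 65.9 circ [ 605.3 -212.3] 12.3 mean [ 605.8 -212.8   46.7]
side studtop 43 rect [ 602.1 -207.9] [30.7 24.7] 46.2 circ [ 604.6 -211.1] 16.9 mean [ 601.3 -207.2   35.3]
side plate 709 rect [ 605.5 -212.8] [110.9 117.3] 18.2 circ [ 607.1 -212.6] 76.5 mean [ 601.7 -204.    12.2]
```

Call:
step_arm:
  plan:
    - {"dx": -0.1, "dy": 0.3, "dz": 0, "rx": 0, "ry": 0, "rz": 0, "claw": 1}
    - {"dx": -0.1, "dy": 0.45, "dz": 0, "rx": 0, "ry": 0, "rz": 0, "claw": 1}
    - {"dx": -0.1, "dy": 0.45, "dz": 0, "rx": 0, "ry": 0, "rz": 0, "claw": 1}
    - {"dx": -0.1, "dy": 0.45, "dz": 0, "rx": 0, "ry": 0, "rz": 0, "claw": 1}
    - {"dx": -0.1, "dy": 0.45, "dz": 0, "rx": 0, "ry": 0, "rz": 0, "claw": 1}
    - {"dx": -0.1, "dy": 0.45, "dz": 0, "rx": 0, "ry": 0, "rz": 0, "claw": 1}
    - {"dx": -0.1, "dy": 0.45, "dz": 0, "rx": 0, "ry": 0, "rz": 0, "claw": 1}
    - {"dx": -0.1, "dy": 0.45, "dz": 0, "rx": 0, "ry": 0, "rz": 0, "claw": 1}
    - {"dx": -0.1, "dy": 0.45, "dz": 0, "rx": 0, "ry": 0, "rz": 0, "claw": 1}
    - {"dx": -0.09, "dy": 0.4, "dz": 0, "rx": 0, "ry": 0, "rz": 0, "claw": 1}

```text
time_s: 20.95
ee_pos: [0.6046, -0.216, 0.1483]
eef_rot: [-3.14, 0.002, 0.157]
force: [-0.0, 0.2, -0.6]
grip_width: 0.0229
grip_force: 58.0
```

Call:
step_arm:
  plan:
    - {"dx": 0, "dy": 0, "dz": 0, "rx": 0, "ry": 0, "rz": 0, "claw": 1}
    - {"dx": 0, "dy": 0, "dz": 0, "rx": 0, "ry": 0, "rz": 0, "claw": 1}
    - {"dx": 0, "dy": 0, "dz": 0, "rx": 0, "ry": 0, "rz": 0, "claw": 1}

```text
time_s: 21.25
ee_pos: [0.6055, -0.213, 0.149]
eef_rot: [-3.141, 0.001, 0.158]
force: [0.3, 0.6, -1.3]
grip_width: 0.0226
grip_force: 58.0
```

```bash
python3 - <<'E'
from h import *
go(.6087,-.2135,.085)
E
```

```text
t 21.25 ee [ 0.6055 -0.213   0.149 ] rpy [-1.7995e+02  6.0000e-02  9.0700e+00] rz -0.0000 dx 0.031 dy 0.010 dz 0.640 F [ 0.3  0.6 -1.3] w 0.0226
```

Correct laterally and come down to just above the platen, then check from the camera.

Call:
step_arm:
  plan:
    - {"dx": 0.03, "dy": 0.01, "dz": 0.3, "rx": 0, "ry": 0, "rz": 0, "claw": 1}
    - {"dx": 0, "dy": 0, "dz": 0.3, "rx": 0, "ry": 0, "rz": 0, "claw": 1}
    - {"dx": 0, "dy": 0, "dz": 0, "rx": 0, "ry": 0, "rz": 0, "claw": 1}
    - {"dx": 0, "dy": 0, "dz": 0, "rx": 0, "ry": 0, "rz": 0, "claw": 1}

```text
time_s: 21.65
ee_pos: [0.609, -0.2136, 0.0904]
eef_rot: [-3.141, 0.0, 0.159]
force: [0.2, -0.1, -0.2]
grip_width: 0.0226
grip_force: 58.0
```

```bash
python3 - <<'E'
from h import *
go(.6087,-.2135,.065)
p,X,e=tip()
print(P(p,[e[0],e[1],e[2]-.026]),P(p,[.6087,-.2135,.048]))
cv2.imwrite("pics/s5.png",cv2.resize(p["img"][130:200,250:330],None,fx=7,fy=7,interpolation=2)[:,:,::-1])
near=np.hypot(X[...,0]-e[0],X[...,1]-e[1])
for lo,hi in((.06,.075),(.075,.085)):
    m=(near<.04)&(X[...,2]>lo)&(X[...,2]<hi); k=X[m]*1000
    if len(k): print(len(k),k.mean(0).round(1),k.min(0).round(1),k.max(0).round(1))
E
```

```text
t 21.65 ee [ 0.609  -0.2136  0.0904] rpy [-1.7999e+02  2.0000e-02  9.0900e+00] rz -0.0000 dx -0.003 dy -0.002 dz 0.254 F [ 0.2 -0.1 -0.2] w 0.0226
[286.62514368 151.32908564] [286.79175224 156.52583582]
50 [ 597.9 -195.5   70.6] [ 578.6 -223.9   63. ] [ 629.9 -183.    75. ]
58 [ 595.3 -197.3   79.7] [ 577.7 -225.3   75.1] [ 631.3 -183.    84.5]
```

View pics/s5.png

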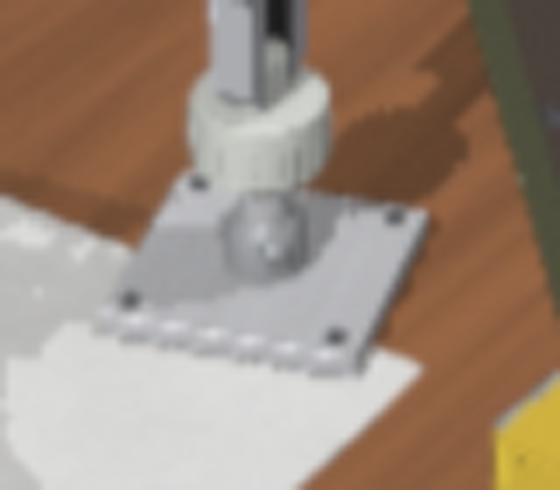

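The crop shows the cap upright at about (287,149), directly above the stud at (287.5,163), aligned within roughly 1 mm. I'll descend with force checks.

Call:
step_arm:
  plan:
    - {"dx": 0, "dy": 0, "dz": 0.1, "rx": 0, "ry": 0, "rz": 0, "claw": 1}
    - {"dx": 0, "dy": 0, "dz": 0.1, "rx": 0, "ry": 0, "rz": 0, "claw": 1}
    - {"dx": 0, "dy": 0, "dz": 0.05, "rx": 0, "ry": 0, "rz": 0, "claw": 1}
    - {"dx": 0, "dy": 0, "dz": 0.03, "rx": 0, "ry": 0, "rz": 0, "claw": 1}
    - {"dx": 0, "dy": 0, "dz": 0, "rx": 0, "ry": 0, "rz": 0, "claw": 1}
    - {"dx": 0, "dy": 0, "dz": 0, "rx": 0, "ry": 0, "rz": 0, "claw": 1}

```text
time_s: 22.3
ee_pos: [0.6089, -0.2146, 0.062]
eef_rot: [3.141, -0.0, 0.157]
force: [-0.3, 0.8, 0.1]
grip_width: 0.0228
grip_force: 58.0
```

Call:
step_arm:
  plan:
    - {"dx": 0, "dy": 0, "dz": 0.02, "rx": 0, "ry": 0, "rz": 0, "claw": 1}
    - {"dx": 0, "dy": 0, "dz": 0.02, "rx": 0, "ry": 0, "rz": 0, "claw": 1}
    - {"dx": 0, "dy": 0, "dz": 0, "rx": 0, "ry": 0, "rz": 0, "claw": 1}

```text
time_s: 22.6
ee_pos: [0.6087, -0.2145, 0.0576]
eef_rot: [-3.141, 0.0, 0.157]
force: [0.2, 1.0, -0.5]
grip_width: 0.0228
grip_force: 58.0
```

Call:
step_arm:
  plan:
    - {"dx": 0, "dy": 0, "dz": 0.02, "rx": 0, "ry": 0, "rz": 0, "claw": 1}
    - {"dx": 0, "dy": 0, "dz": 0.02, "rx": 0, "ry": 0, "rz": 0, "claw": 1}
    - {"dx": 0, "dy": 0, "dz": 0, "rx": 0, "ry": 0, "rz": 0, "claw": 1}

```text
time_s: 22.9
ee_pos: [0.6094, -0.2149, 0.0551]
eef_rot: [3.14, -0.002, 0.157]
force: [-1.9, -0.4, 8.3]
grip_width: 0.0229
grip_force: 58.0
```

Call:
step_arm:
  plan:
    - {"dx": 0, "dy": 0, "dz": 0.02, "rx": 0, "ry": 0, "rz": 0, "claw": 1}
    - {"dx": 0, "dy": 0, "dz": 0.02, "rx": 0, "ry": 0, "rz": 0, "claw": 1}
    - {"dx": 0, "dy": 0, "dz": 0, "rx": 0, "ry": 0, "rz": 0, "claw": 1}

```text
time_s: 23.2
ee_pos: [0.6089, -0.2147, 0.0502]
eef_rot: [3.141, -0.0, 0.157]
force: [-0.9, 0.0, 2.8]
grip_width: 0.0225
grip_force: 58.0
```

Call:
step_arm:
  plan:
    - {"dx": 0, "dy": 0, "dz": 0.03, "rx": 0, "ry": 0, "rz": 0, "claw": 1}
    - {"dx": 0, "dy": 0, "dz": 0.03, "rx": 0, "ry": 0, "rz": 0, "claw": 1}
    - {"dx": 0, "dy": 0, "dz": 0.02, "rx": 0, "ry": 0, "rz": 0, "claw": 1}
    - {"dx": 0, "dy": 0, "dz": 0, "rx": 0, "ry": 0, "rz": 0, "claw": 1}

```text
time_s: 23.6
ee_pos: [0.6088, -0.2147, 0.0417]
eef_rot: [3.141, -0.0, 0.157]
force: [-0.7, -1.3, 4.9]
grip_width: 0.0227
grip_force: 58.0
```

Call:
step_arm:
  plan:
    - {"dx": 0, "dy": 0, "dz": 0.02, "rx": 0, "ry": 0, "rz": 0, "claw": 1}
    - {"dx": 0, "dy": 0, "dz": 0.01, "rx": 0, "ry": 0, "rz": 0, "claw": 1}
    - {"dx": 0, "dy": 0, "dz": 0, "rx": 0, "ry": 0, "rz": 0, "claw": 1}

```text
time_s: 23.9
ee_pos: [0.6088, -0.2147, 0.0391]
eef_rot: [3.141, -0.0, 0.157]
force: [-2.7, 0.0, 6.9]
grip_width: 0.0225
grip_force: 58.0
```

Call:
step_arm:
  plan:
    - {"dx": 0, "dy": 0, "dz": 0.01, "rx": 0, "ry": 0, "rz": 0, "claw": 1}
    - {"dx": 0, "dy": 0, "dz": 0, "rx": 0, "ry": 0, "rz": 0, "claw": 1}
    - {"dx": 0, "dy": 0, "dz": 0, "rx": 0, "ry": 0, "rz": 0, "claw": 1}

```text
time_s: 24.2
ee_pos: [0.6089, -0.2147, 0.0383]
eef_rot: [3.141, -0.0, 0.157]
force: [-2.7, -0.4, 7.3]
grip_width: 0.0229
grip_force: 58.0
```

Call:
step_arm:
  plan:
    - {"dx": 0, "dy": 0, "dz": 0.005, "rx": 0, "ry": 0, "rz": 0, "claw": 1}
    - {"dx": 0, "dy": 0, "dz": 0, "rx": 0, "ry": 0, "rz": 0, "claw": 1}
    - {"dx": 0, "dy": 0, "dz": 0, "rx": 0, "ry": 0, "rz": 0, "claw": 1}

```text
time_s: 24.5
ee_pos: [0.6089, -0.2147, 0.0379]
eef_rot: [3.141, -0.0, 0.157]
force: [-3.6, 0.0, 8.3]
grip_width: 0.0228
grip_force: 58.0
```

Call:
step_arm:
  plan:
    - {"dx": 0, "dy": 0, "dz": 0.005, "rx": 0, "ry": 0, "rz": 0, "claw": 1}
    - {"dx": 0, "dy": 0, "dz": 0, "rx": 0, "ry": 0, "rz": 0, "claw": 1}
    - {"dx": 0, "dy": 0, "dz": 0, "rx": 0, "ry": 0, "rz": 0, "claw": 1}

```text
time_s: 24.8
ee_pos: [0.6089, -0.2147, 0.0379]
eef_rot: [3.141, -0.001, 0.157]
force: [-5.2, 0.6, 11.5]
grip_width: 0.0231
grip_force: 58.0
```

Call:
step_arm:
  plan:
    - {"dx": 0, "dy": 0, "dz": 0.003, "rx": 0, "ry": 0, "rz": 0, "claw": 1}
    - {"dx": 0, "dy": 0, "dz": 0, "rx": 0, "ry": 0, "rz": 0, "claw": 1}
    - {"dx": 0, "dy": 0, "dz": 0, "rx": 0, "ry": 0, "rz": 0, "claw": 1}

```text
time_s: 25.1
ee_pos: [0.6089, -0.2147, 0.0378]
eef_rot: [3.141, -0.001, 0.157]
force: [-6.6, 0.6, 14.8]
grip_width: 0.0228
grip_force: 58.0
```

Call:
step_arm:
  plan:
    - {"dx": 0, "dy": 0, "dz": 0, "rx": 0, "ry": 0, "rz": 0, "claw": 1}
    - {"dx": 0, "dy": 0, "dz": 0, "rx": 0, "ry": 0, "rz": 0, "claw": 1}
    - {"dx": 0, "dy": 0, "dz": 0, "rx": 0, "ry": 0, "rz": 0, "claw": 1}
    - {"dx": 0, "dy": 0, "dz": 0, "rx": 0, "ry": 0, "rz": 0, "claw": 1}
    - {"dx": 0, "dy": 0, "dz": 0, "rx": 0, "ry": 0, "rz": 0, "claw": 1}

```text
time_s: 25.6
ee_pos: [0.6089, -0.2147, 0.0379]
eef_rot: [3.141, -0.001, 0.157]
force: [-7.4, 0.9, 13.8]
grip_width: 0.0227
grip_force: 58.0
```

```bash
python3 - <<'E'
from h import *
lids(); p=viewer.camera("side")
cv2.imwrite("pics/s6.png",cv2.resize(p["img"][120:290,130:340],None,fx=3.4,fy=3.4)[:,:,::-1]); go(.6087,-.2135,.0379)
E
```

```text
z 0.06 n502 s [-0.141 -0.007  0.004] t [-0.072  0.074]
z 0.08 n233 s [0.006 0.009 0.014] t [-0.067  0.068]
z 0.10 n243 s [0.014 0.019 0.023] t [-0.067  0.068]
z 0.12 n248 s [0.023 0.028 0.033] t [-0.064  0.071]
z 0.14 n262 s [0.033 0.037 0.042] t [-0.065  0.066]
z 0.16 n258 s [0.042 0.046 0.051] t [-0.066  0.069]
z 0.18 n273 s [0.051 0.056 0.06 ] t [-0.066  0.068]
z 0.20 n208 s [0.06  0.064 0.068] t [-0.064  0.068]
t 25.7 ee [ 0.6089 -0.2147  0.0378] rpy [ 1.7997e+02 -3.0000e-02  9.0200e+00] rz -0.0000 dx -0.000 dy -0.012 dz -0.001 F [-7.3  1.  13.7] w 0.0224
```

View pics/s6.png

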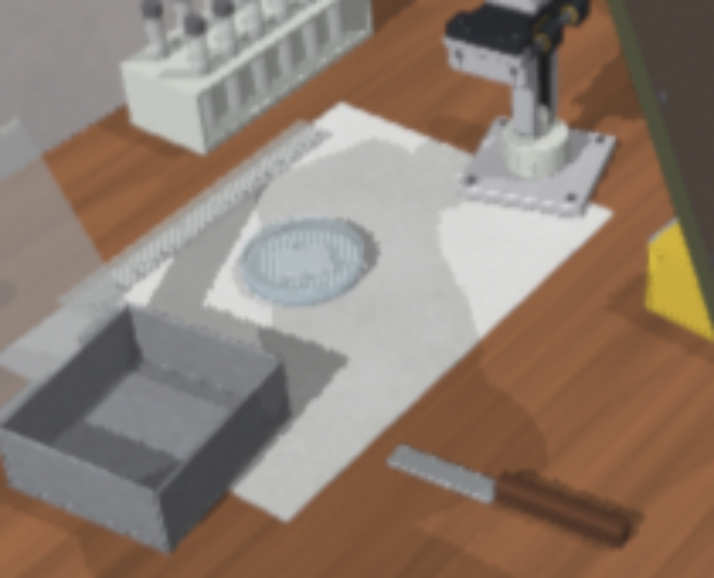

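The crop shows the cap seated on the plate at (540,150) under the fingers. The lid is open, the knife is flat on the wood at (510,490), and the dish is undisturbed at (305,258).

```bash
python3 -c "
from h import *
print(hand_in())"
```

```text
the job is handed in; nothing more can be done
None
```

The job is handed in at about 26 s: lid open at its stop (about 2.0 rad), knife flat on the bench, dish undisturbed, and the cap held at its home height with about 14 N; one fault on the way was open fingertips briefly pressing the bench at about 61 N (reported tool height was about 23 mm too low), which could count against the 40 N limit.

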